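# Point out two tools for the end-of-job tool count

### The job

Close the tool count by pointing: bring the fingertips just above the middle of the red mallet's head, a few centimetres clear of it, and stay there for a good two seconds, then do the same over the middle of the red screwdriver's handle, then press the green button on the grey count terminal right down and let it come up again. Touch, move or lift no tool and leave the terminal's red button alone. Do not point at the steel hammer's head or the blue screwdriver's handle, and keep well up while crossing from one place to the next.

Things in the scene. Friction and masses are not known exactly. Their poses are not given: they have to be found in the camera images.
- mallet: red soft-faced mallet lying on the bench, 260 mm long: all-red cylindrical head 48 mm in diameter, 100 mm long along the body's y axis, with two thin black bands; red handle 25 mm thick running 235 mm along the body's +x. Origin on the bench under the middle of the head. The four hand tools lie side by side about 160 mm apart in any order. Loose.
- mallet_head (a point): first thing to point at: top of the mallet's head at its middle, 48 mm above the bench (axes as mallet, z up). Pointing counts with the tool point (TCP) within 25 mm of it horizontally and 18 to 100 mm above it; about 50 mm is good
- sd_red: red-handled screwdriver lying on the bench: red handle 110 x 32 x 32 mm along the body's x axis with a black band, steel shank reaching 171 mm to the body's +x. Origin on the bench under the middle of the handle. Loose.
- sd_red_handle (a point): second thing to point at: top of the red screwdriver's handle at its middle, 32 mm above the bench (z up). Pointing counts with the TCP within 25 mm of it horizontally and 18 to 100 mm above it; about 50 mm is good
- btn_ok (a joint): travel of the green button in m: 0 up, 0.006 fully down (spring, about 5 N when fully down); it returns by itself. Counts as pressed beyond 0.0045
- btn_ok_top (a point): middle of the top of the green button, a round cap 40 mm in diameter, pressed straight down; the black housing round it stands lower than the cap. It stands on the grey terminal at the end nearer the robot, 50 mm from the terminal's middle
- terminal: grey count terminal fixed to the bench, at the left or the right of the tools: 170 mm (body x) by 100 mm (y) by 60 mm high with a dark display strip across the middle; green button 50 mm to -x of its middle, red button 50 mm to +x. Origin on the bench under its middle
- btn_bad (a joint): travel of the red button in m, 0 up, 0.006 fully down; to be left alone
- hammer: bystander: ball-peen hammer, steel head 32 mm in diameter and 76 mm long along body y (88 mm with the ball), wooden handle with black grip running 235 mm along +x. Origin on the bench under the middle of the head. Loose
- hammer_head (a point): top of the steel hammer's head at its middle, 32 mm above the bench; not to be pointed at
- sd_blue: bystander: screwdriver of the same shape as the red one but with a blue handle; origin on the bench under the middle of the handle. Loose
- sd_blue_handle (a point): top of the blue screwdriver's handle at its middle, 32 mm above the bench; not to be pointed at
- wrench: bystander: flat steel wrench, 200 mm long, under 20 mm high, lying near the robot on its right; loose
- pliers: bystander: blue-handled pliers, 190 mm long and 18 mm high, lying near the robot on its left; loose
- organiser: bystander: clear compartment box of small parts, 170 x 100 x 35 mm, fixed on the bench on the other side of the tools from the terminal; origin under its middle
Things that resemble listed ones, but are neither listed nor needed, are in the scene too. There is more than one size of the sd_red; the one meant has the size given above.

How it is judged (in metres and radians):
On the way, in this order (a step that is already met when the one before it is completed fails the run):
1. the TCP stays just above the middle of the red mallet's head (within 25 mm sideways, 18 to 100 mm above) for 1.8 s (horizontal distance between the grasp point and mallet_head below 0.025 m and z of the grasp point in the frame of mallet_head between 0.018 and 0.1 m), for 1.8 s.
2. then the TCP stays just above the middle of the red screwdriver's handle (same tolerances) for 1.8 s (horizontal distance between the grasp point and sd_red_handle below 0.025 m and z of the grasp point in the frame of sd_red_handle between 0.018 and 0.1 m), for 1.8 s.
3. then the green button is pressed down (beyond 4.5 mm of its 6 mm) (value of joint btn_ok above 0.0045 m), for 0.05 s.
At the end, for the whole second after the job is handed in: Both pointings and then the press have been made in that order; both buttons are up again (under 2 mm); every tool is at rest within 10 mm of where it started (value of joint each of btn_ok, btn_bad below 0.002 m and distance of each of mallet, hammer, sd_red, sd_blue, wrench, pliers from where it was at the start of the episode below 0.01 m and linear speed of each of mallet, hammer, sd_red, sd_blue, wrench, pliers below 0.02 m/s); the robot touches nothing.
It fails at once if a tool is touched (more than 0.5 N) (contact force between any of the fingers, the arm and mallet above 0.5 N or contact force between any of the fingers, the arm and hammer above 0.5 N or contact force between any of the fingers, the arm and sd_red above 0.5 N or contact force between any of the fingers, the arm and sd_blue above 0.5 N or contact force between any of the fingers, the arm and wrench above 0.5 N or contact force between any of the fingers, the arm and pliers above 0.5 N).
It fails at once if a tool is moved or lifted more than 10 mm (distance of any of mallet, hammer, sd_red, sd_blue, wrench, pliers from where it was at the start of the episode above 0.01 m).
It fails at once if the red button is pressed (beyond 2 mm) (value of joint btn_bad above 0.002 m).
It fails at once if the TCP comes down over the steel hammer's head or the blue screwdriver's handle (within 30 mm sideways and less than 60 mm above its top) ((horizontal distance between the grasp point and hammer_head below 0.03 m and z of the grasp point in the frame of hammer_head below 0.06 m) or (horizontal distance between the grasp point and sd_blue_handle below 0.03 m and z of the grasp point in the frame of sd_blue_handle below 0.06 m)).
It also fails if it takes over 58 s, if anything falls off the work surface, if the arm or the gripper's body presses on something with over 40 N, if the wrist force passes 120 N, or if a joint passes its speed limit or range.

### The arm

A 6-joint arm with a two-finger parallel gripper is mounted at the origin on the work surface. World frame = base frame: x ahead of the robot, y to its left, z up, the work surface at z = 0. Lengths are in mm, angles in degrees, forces in N, time in s.
With the tool pointing down it reaches from about 300 to 850 mm from the base axis. Payload 4.2 kg.
Tool frame: the origin (TCP) lies between the finger pads, 19 mm behind the fingertips; this is the grasp point; z points along the fingers, y is the line along which they close (so a half turn about z gives the same grasp; the last joint's range is limited). The gripper opens to 91 mm and grips with 3 to 60 N. Pads are 32 mm wide; open, the fingers measure 118 mm over their backs; the gripper's body (76 mm by 178 mm) begins 60 mm behind the grasp point.
Start: joints at [-77.693, 18.312, 89.639, -0, 72.044, -1.146], TCP at [133.775, -559.237, 232.776] pointing down, gripper open.
Joint ranges: [-177.97, 177.97], [-48.28, 115.42], [12.27, 149.76], [-77.06, 257.06], [2.81, 150.46], [-146.56, 146.56]. Speed limits (degrees/s): [147.25, 147.25, 180, 180, 180, 180].

### API

Orientations are given as [roll, pitch, yaw] about the fixed x, y, z axes, in that order (R = Rz(yaw) Ry(pitch) Rx(roll)).
In Python, from workcell import env gives the robot as it stands.
- The arm moves only by the tool send_rows, never from a script. Its argument "steps" is a list that holds one entry, the list of rows, each a list of 5 numbers: the shift along the tool's x, y, z scaled (see below), then the turn about the tool's z scaled (see below), then the opening, from 0 (shut) to 1 (fully open). In form: [[[dx, dy, dz, yaw, fingers], ...]]. A call has 1 to 5 rows; each row shifts and turns the commanded pose from where the row before left it, along the tool's axes as they then stand; what a row does not reach is not made up. The controller multiplies each number of a shift by 0.04 m and each number of a turn by 0.12 rad. A row lasts 1/12 s, in which the tool goes at most 41.7 mm and 7.16 degrees, less where a joint would pass 70% of its speed; a pose out of reach is approached as far as the arm can. A call with a number of a shift or a turn outside -1 to 1 is refused whole. A call with a gripper value outside its range is refused whole. The fingers move at their own pace and stop on an object; "squeeze" is the grip in N (left out, the last holds). Time passes only in rows, so rows that do not move let the fingers close. It gives the time, the measured TCP pose, the force, the opening and the grip force at its end, in the units of the state.
- env.state(): the state, without advancing time (a new reading comes with each control period).
- env.grab_frame(name): name is "side" or "top" or "wrist"; returns a dict with "pixels" (420x560x3 uint8, red, green, blue), "depth" (420x560 float32, mm along the optical axis (not along the pixel's ray), 0 where there is no reading), "intrinsics" (3x3 intrinsics, pixels), "cam_to_world" (4x4, takes a point from camera to world coordinates). Camera axes: x right, y down, z forward; pixel columns grow to the right and rows downward; lengths in mm; the calibration is good to about 2 mm. A picture is of the moment at which its call begins.
- env.job_done(): hands the job in; it is judged then, once.
The state is a dict: "time_s": time; "qpos": joint angles; "qvel": joint speeds; "effort": joint torques, N m; "ee_pos": TCP position; "ee_rot": TCP orientation; "force": force on the tool from outside, world axes, zero at the start; "torque": the same for the moment, N m; "gripper_width": finger opening in mm; "gripper_force": force on a finger pad.
Only numpy, scipy, OpenCV 4.12 (cv2) and the standard library are available. Lean on these libraries where they do the work, as an engineer would, in place of code of your own. Each camera call takes 0.05 s, during which the arm holds its last target. There are 200 camera calls.

## Working session

There is one attempt and no reset: what is moved stays moved. The work goes in short steps, Python scripts to look and compute and a tool call to move; the robot and the scene stay as the last step left them, time stands still between calls to the robot, and variables do not carry over. Pictures are saved under pics/ and viewed, at most 10 in all, crops included, and the job is handed in when it is done.

Besides the shell and the picture viewer there is one more tool, called after "Call:" as name([rows], argument=value, ...), one row to a line, values as JSON. send_rows: Moves the arm, as the interface text tells. Shifts and turns lie within -1 to 1; 1 stands for 0.04 m of shift or 0.12 rad of turn. Its arguments: {"type":"object","properties":{"steps":{"type":"array"},"squeeze":{"type":"number"}},"required":["steps"]}

```bash
mkdir -p pics; python3 - <<'E'
from workcell import env
import cv2,numpy as np
for n in("top","side"):
    f=env.grab_frame(n);cv2.imwrite(f"pics/{n}0.png",f["pixels"][:,:,::-1]);np.savez(f"{n}0.npz",**f)
    print(f["intrinsics"],f["cam_to_world"].round(3))
s=env.state();print(s["time_s"],s["ee_pos"],s["ee_rot"])
E
```

```text
[[380.45627617   0.         277.85610399]
 [  0.         380.45627617 211.7678761 ]
 [  0.           0.           1.        ]] [[ 5.00000e-03 -9.87000e-01  1.59000e-01  2.96352e+02]
 [-1.00000e+00 -7.00000e-03 -1.10000e-02 -8.62170e+01]
 [ 1.20000e-02 -1.58000e-01 -9.87000e-01  1.18159e+03]
 [ 0.00000e+00  0.00000e+00  0.00000e+00  1.00000e+00]]
[[421.51389128   0.         278.00628355]
 [  0.         421.51389128 212.54308462]
 [  0.           0.           1.        ]] [[-8.66000e-01 -2.47000e-01  4.34000e-01 -6.99340e+01]
 [-4.99000e-01  3.99000e-01 -7.69000e-01  8.24389e+02]
 [ 1.60000e-02 -8.83000e-01 -4.69000e-01  6.53885e+02]
 [ 0.00000e+00  0.00000e+00  0.00000e+00  1.00000e+00]]
0.1 [ 133.67155033 -558.83167011  232.01165937] [-1.79910719e+02 -1.48067966e-03  1.34539364e+01]
```

View pics/top0.png

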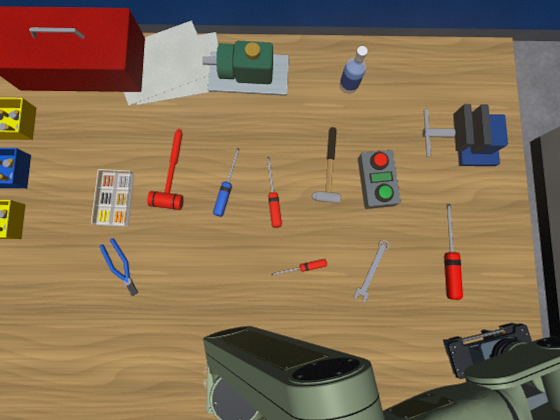

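The top view shows the mallet head at about (166,201) and the row screwdriver's red handle at (274,208). A small decoy lies at (313,266) and a large one at (453,275). The green button is at (386,192) and the red button at (380,160).

```bash
cat > h.py <<'E'
import numpy as np,cv2
def ray(f,u,v,z):
    K,T=f["intrinsics"],f["cam_to_world"]
    d=T[:3,:3]@np.linalg.solve(K,[u,v,1]);o=T[:3,3]
    return o+d*(z-o[2])/d[2]
def blobs(f,lo,hi,amin=60):
    h=cv2.cvtColor(f["pixels"],cv2.COLOR_RGB2HSV)
    h[...,0]=(h[...,0].astype(int)+20)%180
    m=cv2.inRange(h,lo,hi)
    m=cv2.morphologyEx(m,cv2.MORPH_CLOSE,np.ones((5,5)))
    return [c for c in cv2.findContours(m,cv2.RETR_EXTERNAL,cv2.CHAIN_APPROX_NONE)[0] if cv2.contourArea(c)>amin]
E
python3 - <<'E'
from h import *
for n in("top","side"):
    f=dict(np.load(n+"0.npz"));D=f["depth"]
    for nm,lo,hi,zs in(("red",(8,130,80),(28,255,255),(16,)),("green",(60,120,60),(105,255,255),(66,)),("blue",(120,130,60),(150,255,255),(16,))):
        for c in blobs(f,lo,hi):
            (u,v),s,a=cv2.minAreaRect(c)
            if cv2.contourArea(c)>3000: continue
            P=[ray(f,*p,zs[0])[:2] for p in cv2.boxPoints(((u,v),s,a))]
            d=D[int(v),int(u)];T=f["cam_to_world"]
            X=T[:3,:3]@(np.linalg.solve(f["intrinsics"],[u,v,1])*d)+T[:3,3]
            print(n,nm,np.round((u,v),1),"size",np.round([np.linalg.norm(P[0]-P[1]),np.linalg.norm(P[1]-P[2])]),"plane",ray(f,u,v,zs[0]).round(),"depthpt",X.round())
# mallet head: red pixels at low half in top view
f=dict(np.load("top0.npz"))
h=cv2.cvtColor(f["pixels"],cv2.COLOR_RGB2HSV)
m=((h[...,0]<8)|(h[...,0]>170))&(h[...,1]>130)
m=cv2.morphologyEx(m.astype(np.uint8),cv2.MORPH_CLOSE,np.ones((5,5)))
m[:,:140]=0;m[:,200:]=0;m[:120]=0;m[225:]=0
o=cv2.morphologyEx(m,cv2.MORPH_OPEN,np.ones((9,9)))
c=max(cv2.findContours(o,0,1)[0],key=cv2.contourArea);r=cv2.minAreaRect(c);print("head",r,ray(f,*r[0],24).round(),ray(f,*r[0],48).round())
E
```

```text
top red [453.6 282. ] size [ 50. 103.] plane [ 272. -633.   16.] depthpt [ 272. -621.   43.]
top red [312.9 264.9] size [82. 23.] plane [ 321. -206.   16.] depthpt [ 321. -206.   22.]
top red [452.  255.5] size [49. 21.] plane [ 352. -633.   16.] depthpt [ 350. -621.   42.]
top red [274.5 209.4] size [ 31. 111.] plane [491. -89.  16.] depthpt [488. -89.  34.]
top red [380.5 159.5] size [42. 43.] plane [ 654. -425.   16.] depthpt [ 635. -407.   80.]
top red [164.5 169. ] size [112. 260.] plane [617. 258.  16.] depthpt [622. 264.  -2.]
top green [385.  191.5] size [40. 36.] plane [ 540. -420.   66.] depthpt [ 536. -415.   83.]
top green [381.  176.6] size [55. 20.] plane [ 585. -410.   66.] depthpt [ 586. -411.   63.]
top green [265.6  49.1] size [43. 49.] plane [1000.  -57.   66.] depthpt [963. -58. 125.]
top green [233.  49.] size [96. 49.] plane [999.  47.  66.] depthpt [967.  41. 117.]
top blue [116.8 261.1] size [ 54. 138.] plane [329. 387.  16.] depthpt [329. 393.   1.]
top blue [222.  198.6] size [108.  30.] plane [524.  75.  16.] depthpt [520.  73.  33.]
top blue [ 14.5 167.5] 
[... 551 characters left out ...]
1.  47.] plane [ 347. -648.   16.] depthpt [ 336. -610.   32.]
side green [124.  181.2] size [298. 194.] plane [1035.  -61.   66.] depthpt [925.  27. 124.]
side blue [205.  367.5] size [144.  55.] plane [325. 395.  16.] depthpt [336. 384.  -1.]
side blue [222.8 253.5] size [ 38. 119.] plane [530.  63.  16.] depthpt [515.  82.  32.]
side blue [202. 167.] size [ 58. 173.] plane [ 975. -399.   16.] depthpt [ 895. -305.   65.]
side blue [306.2 154.8] size [125.  98.] plane [ 684. -751.   16.] depthpt [ 670. -723.   28.]
side blue [285.8  96.2] size [1802.  192.] plane [ 1308. -1693.    16.] depthpt [ 1582. -2192.  -110.]
head ((165.0, 200.0), (16.0, 34.0), 90.0) [517. 249.  24.] [512. 242.  48.]
```

View pics/side0.png

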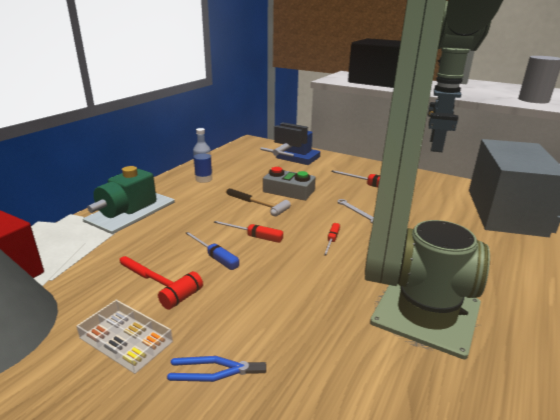

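Call:
send_rows([
  [[0.46,-0.22,0,0,0],[0.92,-0.45,0,0,0],[0.92,-0.45,0,0,0],[0.92,-0.45,0,0,0],[0.92,-0.45,0,0,0]],
])

```text
time_s: 0.52
ee_pos: [276.8, -440.7, 232.4]
ee_rot: [-180.0, 0.0, 13.4]
force: [-0.0, -0.7, 0.2]
gripper_width: 60.6
gripper_force: 0.0
```

Call:
send_rows([
  [[0.92,-0.45,0,0,0],[0.92,-0.45,0,0,0],[0.92,-0.45,0,0,0],[0.92,-0.45,0,0,0],[0.92,-0.45,0,0,0]],
])

```text
time_s: 0.93
ee_pos: [435.1, -310.1, 232.5]
ee_rot: [-180.0, 0.0, 13.5]
force: [-0.7, -1.2, 0.6]
gripper_width: 27.2
gripper_force: 0.0
```

```bash
python3 - <<'E'
from workcell import env
from h import *
# refine heads/buttons by depth points in the top view, robot-free initial frame
f=dict(np.load("top0.npz"));T=f["cam_to_world"];K=f["intrinsics"];D=f["depth"]
v,u=np.mgrid[:420,:560];X=np.stack([(u-K[0,2])/K[0,0]*D,(v-K[1,2])/K[1,1]*D,D],-1)@T[:3,:3].T+T[:3,3]
for n,c,r in(("green",(536,-415),22),("red",(635,-407),22),("mallet",(514,247),60),("sd",(490,-89),60)):
    m=np.hypot(X[...,0]-c[0],X[...,1]-c[1])<r;z=X[...,2][m];t=np.percentile(z,95)
    s=m&(X[...,2]>(t-10 if n!="mallet" else 32)) ;print(n,t.round(1),(X[s].min(0)+X[s].max(0)).round(1)/2,np.median(X[s],0).round(1))
s=env.state();print(s["time_s"],s["ee_pos"],s["ee_rot"],s["qpos"],s["gripper_width"])
E
```

```text
green 86.6 [ 535.3  -414.2    82.35] [ 536.5 -414.4   82.9]
red 85.9 [ 635.45 -404.3    83.05] [ 635.4 -403.7   83. ]
mallet 49.5 [530.55 249.25  42.75] [514.9 246.   45.4]
sd 34.6 [490.65 -87.1   32.05] [490.4 -87.3  32. ]
0.9333 [ 435.12102253 -310.05711182  232.52993054] [-1.79986098e+02  2.21506085e-02  1.34569861e+01] [-3.67013059e+01  1.46661811e+01  9.49043901e+01 -8.59630646e-03
  7.04542946e+01  3.98445884e+01] 27.246314528679846
```

Call:
send_rows([
  [[0.37,-0.93,0,0,0],[0.37,-0.93,0,0,0],[0.37,-0.93,0,0,0],[0.37,-0.93,0,0,0],[0.37,-0.93,0,0,0]],
])

```text
time_s: 1.35
ee_pos: [462.4, -111.7, 232.4]
ee_rot: [-180.0, 0.0, 13.4]
force: [0.6, 0.5, -0.4]
gripper_width: 0.5
gripper_force: 0.0
```

Call:
send_rows([
  [[0.37,-0.93,0,0,0],[0.37,-0.93,0,0,0],[0.37,-0.93,0,0,0],[0.37,-0.93,0,0,0],[0.37,-0.93,0,0,0]],
])

```text
time_s: 1.77
ee_pos: [491.1, 86.4, 232.5]
ee_rot: [180.0, 0.0, 13.5]
force: [0.8, 0.2, -0.4]
gripper_width: 0.5
gripper_force: 0.0
```

Call:
send_rows([
  [[0.37,-0.93,0,0,0],[0.37,-0.93,0,0,0],[0.37,-0.93,0,0,0],[0.37,-0.93,0,0,0],[0,0,0,0,0]],
])

```text
time_s: 2.18
ee_pos: [514.9, 249.3, 231.8]
ee_rot: [-179.8, -0.1, 13.8]
force: [-0.1, -0.5, -0.3]
gripper_width: 0.4
gripper_force: 0.0
```

```bash
python3 - <<'E'
from workcell import env
import cv2
f=env.grab_frame("side");cv2.imwrite("pics/side1.png",f["pixels"][:,:,::-1])
s=env.state();print(s["ee_pos"],s["ee_rot"],s["qpos"],s["gripper_width"])
E
```

```text
[514.26421236 246.05214419 231.72390319] [-1.79985237e+02  5.33886656e-02  1.37245802e+01] [2.43995900e+01 1.79327776e+01 9.03529416e+01 2.56869889e-02
 7.17640126e+01 1.00666968e+02] 0.7496739702262009
```

View pics/side1.png

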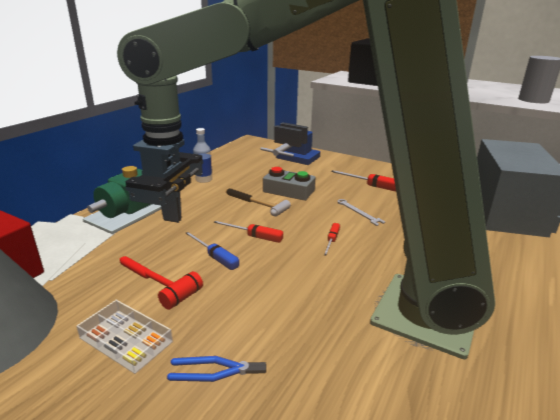

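The closed fingers at about (172,205) hang above the mallet head at (181,289), and all tools are undisturbed. I'll descend 130 mm and hold.

Call:
send_rows([
  [[0,0,0.8,0,0],[0,0,0.8,0,0],[0,0,0.8,0,0],[0,0,0.6,0,0],[0,0,0.25,0,0]],
])

```text
time_s: 2.65
ee_pos: [511.9, 240.6, 99.1]
ee_rot: [179.9, 0.4, 13.4]
force: [-1.0, -0.6, -0.4]
gripper_width: 0.3
gripper_force: 0.0
```

Call:
send_rows([
  [[0,0,0,0,0],[0,0,0,0,0],[0,0,0,0,0],[0,0,0,0,0],[0,0,0,0,0]],
])

```text
time_s: 3.07
ee_pos: [515.3, 243.2, 104.3]
ee_rot: [-180.0, -0.2, 13.5]
force: [0.3, -0.1, 0.5]
gripper_width: 0.3
gripper_force: 0.0
```

Call:
send_rows([
  [[0,0,0,0,0],[0,0,0,0,0],[0,0,0,0,0],[0,0,0,0,0],[0,0,0,0,0]],
])

```text
time_s: 3.48
ee_pos: [514.4, 242.9, 102.7]
ee_rot: [180.0, 0.0, 13.5]
force: [0.2, -0.2, -0.3]
gripper_width: 0.4
gripper_force: 0.0
```

Call:
send_rows([
  [[0,0,0,0,0],[0,0,0,0,0],[0,0,0,0,0],[0,0,0,0,0],[0,0,0,0,0]],
])

```text
time_s: 3.9
ee_pos: [514.4, 242.9, 102.7]
ee_rot: [180.0, 0.0, 13.5]
force: [-0.4, -0.9, -0.1]
gripper_width: 0.4
gripper_force: 0.0
```

Call:
send_rows([
  [[0,0,0,0,0],[0,0,0,0,0],[0,0,0,0,0],[0,0,0,0,0],[0,0,0,0,0]],
])

```text
time_s: 4.32
ee_pos: [514.4, 242.9, 102.7]
ee_rot: [180.0, -0.0, 13.5]
force: [0.3, 0.4, 0.1]
gripper_width: 0.2
gripper_force: 0.0
```

Call:
send_rows([
  [[0,0,0,0,0],[0,0,0,0,0],[0,0,0,0,0],[0,0,0,0,0],[0,0,0,0,0]],
])

```text
time_s: 4.73
ee_pos: [514.4, 242.9, 102.7]
ee_rot: [180.0, -0.0, 13.5]
force: [0.6, 0.3, -0.4]
gripper_width: 0.5
gripper_force: 0.0
```

```bash
python3 - <<'E'
from workcell import env
import cv2
f=env.grab_frame("wrist");cv2.imwrite("pics/w1.png",f["pixels"][:,:,::-1])
E
```

```text
(no output)
```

View pics/w1.png

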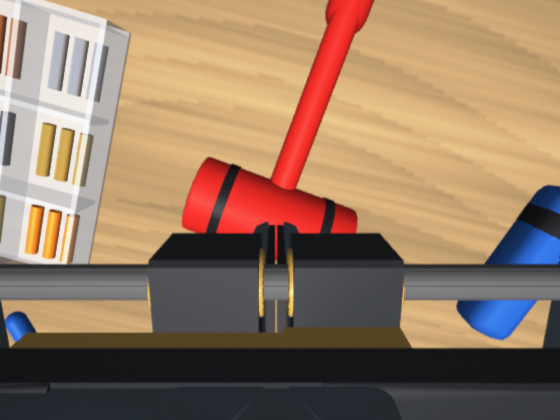

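The wrist view shows the closed fingers at column 276, centred on the mallet head (columns 185–355, row ~205), clear of it. The hold is over 2 s, so I'll rise and cross to the screwdriver.

Call:
send_rows([
  [[0,0,0,0,0],[0,0,-0.65,0,0],[0,0,-0.9,0,0],[0,0,-0.9,0,0],[0,0,-0.8,0,0]],
])

```text
time_s: 5.2
ee_pos: [514.4, 243.0, 234.8]
ee_rot: [-180.0, -0.0, 13.5]
force: [0.2, -0.0, 0.7]
gripper_width: 0.6
gripper_force: 0.0
```

Call:
send_rows([
  [[-0.28,0.88,0,0,0],[-0.28,0.88,0,0,0],[-0.28,0.88,0,0,0],[-0.28,0.88,0,0,0],[-0.28,0.88,0,0,0]],
])

```text
time_s: 5.62
ee_pos: [500.4, 57.2, 232.9]
ee_rot: [180.0, -0.0, 13.5]
force: [0.9, -0.9, 0.4]
gripper_width: 0.2
gripper_force: 0.0
```

Call:
send_rows([
  [[-0.28,0.88,0,0,0],[-0.28,0.88,0,0,0],[-0.28,0.88,0,0,0],[-0.28,0.88,0,0,0],[0,0,0,0,0]],
])

```text
time_s: 6.03
ee_pos: [489.5, -94.1, 232.8]
ee_rot: [179.8, 0.0, 13.1]
force: [-0.1, 0.3, 0.1]
gripper_width: 0.3
gripper_force: 0.0
```

Call:
send_rows([
  [[0,0,0,0,0],[0,0,0,0,0],[0,0,0,0,0]],
])

```text
time_s: 6.28
ee_pos: [490.1, -87.5, 232.7]
ee_rot: [-180.0, -0.0, 13.5]
force: [-0.0, 0.7, -0.1]
gripper_width: 0.3
gripper_force: 0.0
```

Call:
send_rows([
  [[0,0,0.8,0,0],[0,0,0.9,0,0],[0,0,0.9,0,0],[0,0,0.6,0,0],[0,0,0.4,0,0]],
])

```text
time_s: 6.7
ee_pos: [488.5, -86.6, 86.0]
ee_rot: [-179.9, 0.2, 13.6]
force: [0.6, 0.4, -0.1]
gripper_width: 0.4
gripper_force: 0.0
```

Call:
send_rows([
  [[0,0,0,0,0],[0,0,0,0,0],[0,0,0,0,0],[0,0,0,0,0],[0,0,0,0,0]],
])

```text
time_s: 7.12
ee_pos: [491.0, -88.6, 90.1]
ee_rot: [179.9, -0.2, 13.5]
force: [-0.6, 1.1, 0.2]
gripper_width: 0.1
gripper_force: 0.0
```

Call:
send_rows([
  [[0,0,0,0,0],[0,0,0,0,0],[0,0,0,0,0],[0,0,0,0,0],[0,0,0,0,0]],
])

```text
time_s: 7.53
ee_pos: [490.0, -88.7, 88.8]
ee_rot: [180.0, -0.0, 13.4]
force: [1.5, -0.4, -0.2]
gripper_width: 0.2
gripper_force: 0.0
```

Call:
send_rows([
  [[0,0,0,0,0],[0,0,0,0,0],[0,0,0,0,0],[0,0,0,0,0],[0,0,0,0,0]],
])

```text
time_s: 7.95
ee_pos: [490.1, -88.7, 88.7]
ee_rot: [180.0, 0.0, 13.5]
force: [0.5, 0.2, 0.3]
gripper_width: 0.2
gripper_force: 0.0
```

Call:
send_rows([
  [[0,0,0,0,0],[0,0,0,0,0],[0,0,0,0,0],[0,0,0,0,0],[0,0,0,0,0]],
])

```text
time_s: 8.37
ee_pos: [490.1, -88.6, 88.7]
ee_rot: [180.0, -0.0, 13.5]
force: [-0.3, 0.4, 0.2]
gripper_width: 0.0
gripper_force: 0.0
```

Call:
send_rows([
  [[0,0,0,0,0],[0,0,0,0,0],[0,0,0,0,0],[0,0,0,0,0],[0,0,0,0,0]],
])

```text
time_s: 8.78
ee_pos: [490.0, -88.6, 88.7]
ee_rot: [180.0, 0.0, 13.5]
force: [-0.9, 0.2, -0.1]
gripper_width: 0.6
gripper_force: 0.0
```

```bash
python3 - <<'E'
from workcell import env
import cv2
f=env.grab_frame("side");cv2.imwrite("pics/s2.png",f["pixels"][:,:,::-1])
E
```

```text
(no output)
```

View pics/s2.png

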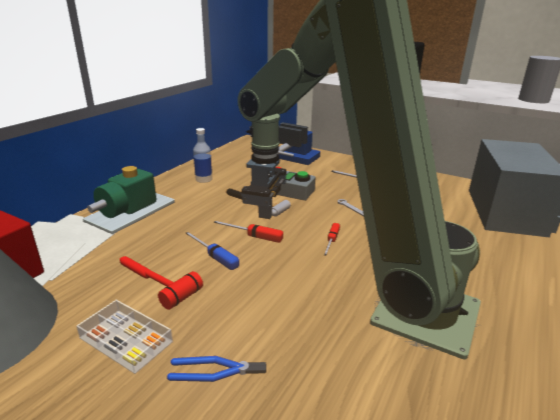

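The fingertips at about (265,212) sit above the red handle at (265,232), clear of it. Held over 2 s; next I'll rise and cross to the green button.

Call:
send_rows([
  [[0,0,0,0,0],[0,0,-0.8,0,0],[0,0,-0.95,0,0],[0,0,-0.95,0,0],[0,0,-0.9,0,0]],
])

```text
time_s: 9.25
ee_pos: [489.8, -88.6, 234.6]
ee_rot: [180.0, -0.0, 13.5]
force: [1.0, -0.4, 0.5]
gripper_width: 0.3
gripper_force: 0.0
```

Call:
send_rows([
  [[-0.09,0.91,0,0,0],[-0.09,0.91,0,0,0],[-0.09,0.91,0,0,0],[-0.09,0.91,0,0,0],[-0.09,0.91,0,0,0]],
])

```text
time_s: 9.67
ee_pos: [514.8, -271.5, 232.9]
ee_rot: [180.0, -0.0, 13.5]
force: [1.0, -0.6, 0.9]
gripper_width: 0.1
gripper_force: 0.0
```

Call:
send_rows([
  [[-0.09,0.91,0,0,0],[-0.09,0.91,0,0,0],[-0.09,0.91,0,0,0],[-0.09,0.91,0,0,0],[0,0,0,0,0]],
])

```text
time_s: 10.08
ee_pos: [534.6, -421.2, 231.2]
ee_rot: [179.8, 0.1, 13.2]
force: [0.2, 0.2, 0.1]
gripper_width: 0.3
gripper_force: 0.0
```

Call:
send_rows([
  [[0,0,0.5,0,0],[0,0,0.8,0,0],[0,0,0.5,0,0],[0,0,0,0,0],[0,0,0,0,0]],
])

```text
time_s: 10.5
ee_pos: [534.4, -414.1, 159.9]
ee_rot: [-179.9, 0.1, 13.5]
force: [0.2, -0.7, 0.1]
gripper_width: 0.4
gripper_force: 0.0
```

```bash
python3 - <<'E'
from workcell import env
import cv2
f=env.grab_frame("wrist");cv2.imwrite("pics/w3.png",f["pixels"][:,:,::-1])
print(env.state()["ee_pos"])
E
```

```text
[ 535.24330751 -414.80799247  161.62376457]
```

View pics/w3.png

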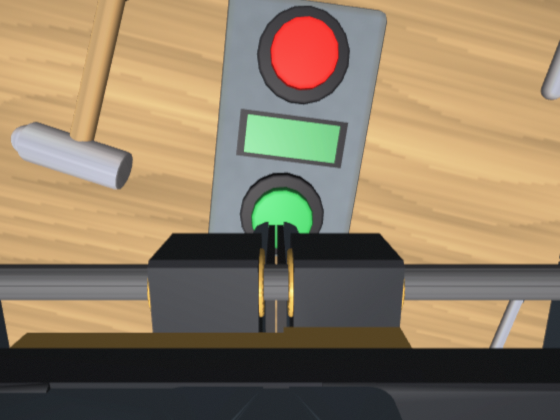

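The wrist view shows the green cap centred at about (283,215), under the fingers at column 277. The red button (305,52) and the hammer are well away, so I'll lower carefully.

Call:
send_rows([
  [[0,0,0.5,0,0],[0,0,0.5,0,0],[0,0,0.2,0,0],[0,0,0,0,0],[0,0,0,0,0]],
])

```text
time_s: 10.97
ee_pos: [535.4, -415.2, 114.1]
ee_rot: [179.9, -0.1, 13.5]
force: [0.2, 0.1, 0.2]
gripper_width: 0.4
gripper_force: 0.0
```

Call:
send_rows([
  [[0,0,0.1,0,0],[0,0,0.1,0,0],[0,0,0,0,0],[0,0,0,0,0]],
])

```text
time_s: 11.3
ee_pos: [534.8, -414.8, 105.0]
ee_rot: [180.0, -0.0, 13.5]
force: [0.2, 0.1, 0.3]
gripper_width: 0.2
gripper_force: 0.0
```

Call:
send_rows([
  [[0,0,0.1,0,0],[0,0,0,0,0],[0,0,0,0,0]],
])

```text
time_s: 11.55
ee_pos: [534.9, -414.9, 100.9]
ee_rot: [180.0, -0.0, 13.5]
force: [-0.2, 0.1, 2.2]
gripper_width: 0.4
gripper_force: 0.7
```

Call:
send_rows([
  [[0,0,0.05,0,0],[0,0,0,0,0],[0,0,0,0,0]],
])

```text
time_s: 11.8
ee_pos: [534.9, -415.0, 99.0]
ee_rot: [180.0, -0.0, 13.5]
force: [-0.7, -0.1, 2.8]
gripper_width: 0.2
gripper_force: 1.2
```

Call:
send_rows([
  [[0,0,0.05,0,0],[0,0,0,0,0],[0,0,0,0,0]],
])

```text
time_s: 12.05
ee_pos: [535.0, -415.0, 97.1]
ee_rot: [180.0, -0.0, 13.5]
force: [0.4, -0.0, 4.4]
gripper_width: 0.6
gripper_force: 1.8
```

Call:
send_rows([
  [[0,0,0.05,0,0],[0,0,0,0,0],[0,0,0,0,0]],
])

```text
time_s: 12.3
ee_pos: [535.0, -415.0, 95.2]
ee_rot: [180.0, -0.0, 13.5]
force: [0.4, -0.8, 5.3]
gripper_width: 0.3
gripper_force: 2.4
```

Call:
send_rows([
  [[0,0,0.03,0,0],[0,0,0,0,0],[0,0,0,0,0]],
])

```text
time_s: 12.55
ee_pos: [535.0, -415.0, 95.0]
ee_rot: [179.9, -0.0, 13.5]
force: [-2.5, 0.9, 8.4]
gripper_width: 0.7
gripper_force: 4.9
```

The position stalled at 95 mm and the force jumped above the spring's 5 N, so the button has reached its stop. Releasing it now.

Call:
send_rows([
  [[0,0,-0.4,0,0],[0,0,-0.8,0,0],[0,0,-0.8,0,0],[0,0,-0.8,0,0],[0,0,-0.4,0,0]],
])

```text
time_s: 12.97
ee_pos: [535.5, -415.3, 225.0]
ee_rot: [179.8, -0.2, 13.5]
force: [0.6, -0.1, -0.2]
gripper_width: 0.1
gripper_force: 0.0
```

Call:
send_rows([
  [[0,0,0,0,0],[0,0,0,0,0],[0,0,0,0,0],[0,0,0,0,0],[0,0,0,0,0]],
])

```text
time_s: 13.38
ee_pos: [534.2, -414.3, 219.4]
ee_rot: [-179.8, 0.1, 13.5]
force: [0.2, 0.6, 0.1]
gripper_width: 0.3
gripper_force: 0.0
```

```bash
python3 - <<'E'
from workcell import env
s=env.state();print(s["ee_pos"],s["force"],s["time_s"]);print(env.job_done())
E
```

```text
[ 534.15127441 -414.2710731   219.41320974] [0.21544977 0.63600157 0.10695256] 13.3833
the job is handed in; nothing more can be done
None
```

I held just over 2 s above the mallet head and then the red screwdriver handle, pressed the green button to its stop and released it, and handed the job in at 13.4 s; no verdict came back.

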